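# Find the stamped bottle carrier and push it to the dispatch line

### The job

One of the two empty bottle carriers has an orange stamp on its underside. With the fingertips only, gripping and lifting nothing, tip each carrier over towards yourself by its grip bar until it lies on its side and shows its underside. Then gently push the stamped one, lying as it is, sideways along the bench into the dispatch lane so that it sits between the two yellow tapes, and leave the other carrier lying where it tipped and everything else where it stands.

Things in the scene. Friction and masses are not known exactly. Their poses are not given: they have to be found in the camera images.
- carrier_a: Empty blue plastic bottle carrier, open-topped, six places, loose, 0.4 to 0.85 kg: base 110 mm (x) by 160 mm (y), walls 4 mm thick, 66 mm high, a grey grip bar above. Origin: centre of the underside, on the bench. z up, y along the grip bar, x roughly away from the robot (yaw within 0.2 rad). At the robot's left or right at random. This one has the orange stamp.
- carrier_b: Second bottle carrier, the same as carrier_a in shape, size, colour, mass range and axes, on the other side, without a stamp.
- carrier_a_grip (a point): Middle of carrier_a's round grip bar: axis 150 mm above the underside, 20 mm across, 142 mm long between uprights (26 x 5 mm, ending at 160 mm) at the middle of the end walls. Pushed here towards the robot with a few N, the carrier turns about its lower edge, hardly sliding; past about 65 degrees it falls onto its side by itself and stays.
- carrier_a_near (a point): Middle of carrier_a's long lower edge on the robot's side, 55 mm from the origin along -x; the pivot when tipped towards the robot. Tipped over, its near wall lies flat on the bench: 110 mm high, underside upright facing away from the robot, centre of mass about 25 mm from the underside.
- carrier_a_far (a point): Middle of carrier_a's long lower edge on the far side, 55 mm from the origin along +x; it is on top, 110 mm up, when the carrier lies on its side.
- carrier_b_grip (a point): Middle of carrier_b's round grip bar: axis 150 mm above the underside, 20 mm across, 142 mm long between uprights (26 x 5 mm, ending at 160 mm) at the middle of the end walls. Pushed here towards the robot with a few N, the carrier turns about its lower edge, hardly sliding; past about 65 degrees it falls onto its side by itself and stays.
- carrier_b_near (a point): Middle of carrier_b's long lower edge on the robot's side, 55 mm from the origin along -x; the pivot when tipped towards the robot. Tipped over, its near wall lies flat on the bench: 110 mm high, underside upright facing away from the robot, centre of mass about 25 mm from the underside.
- carrier_b_far (a point): Middle of carrier_b's long lower edge on the far side, 55 mm from the origin along +x; it is on top, 110 mm up, when the carrier lies on its side.
- stamp (a point): Centre of the stamp: a bright orange disc 84 mm across in the middle of the underside of one carrier, hidden while it stands. Once that carrier lies on its robot-side wall, a camera looking towards the robot sees it.
- dispatch_lane: Dispatch line: a flat lane on the bench between the carriers, marked by two yellow tapes, each 15 mm wide and 300 mm long, with a gap of 200 mm (inner edges at y = +-100 mm). Origin at the middle of the lane on the bench; x along the tapes (roughly away from the robot), y across.
- bottle_1: Amber glass bottle with white cap, loose, 56 mm across, 105 mm tall, beyond the left carrier. Origin at the centre of its underside. Not to be disturbed.
- bottle_2: Amber glass bottle like bottle_1, beyond the right carrier. Origin at the centre of its underside. Not to be disturbed.
- bottle_3: Amber glass bottle like bottle_1, beyond the lane. Origin at the centre of its underside. Not to be disturbed.
- jar: White screw-top jar with black lid, loose, 60 mm across, 65 mm tall, to the left of the left carrier. Origin at the centre of its underside. Not to be disturbed.
- wash_bottle: White wash bottle with blue cap and bent spout, loose, 70 mm across, 210 mm tall with the spout, beyond the lane. Origin at the centre of its underside. Not to be disturbed.
- slide_box: Cardboard box of slides, loose, 85 x 85 x 35 mm, to the right of the right carrier. Origin at the centre of its underside. Not to be disturbed.
There are look-alikes about, which are no part of the job. Leave any red look-alike of the carrier_a alone.

How it is judged:
By the outcome, as a careful person would: the job done as asked, in the order asked, and still so for the second after the job is handed in, with the robot touching nothing.
It also fails if it takes over 72 s, if anything falls off the work surface, if the arm or the gripper's body presses on something with over 40 N, if the wrist force passes 120 N, or if a joint passes its speed limit or range.

### The arm

A 6-joint arm with a two-finger parallel gripper is mounted at the origin on the work surface. World frame = base frame: x ahead of the robot, y to its left, z up, the work surface at z = 0. Lengths are in m, angles in rad, forces in N, time in s.
With the tool pointing down it reaches from about 0.3 to 0.75 m from the base axis. Payload 8.5 kg.
Tool frame: the origin (TCP) lies midway between the tips of the shut fingers; the grasp point (between the pads) lies 19 mm behind it; z points along the fingers, y is the direction in which the jaws open and shut (so a half turn about z gives the same grasp; the last joint's range is limited). The gripper opens to 85 mm and grips with 20 to 120 N. Pads are 22 mm wide; open, the fingers measure 114 mm over their backs; the gripper's body (76 mm by 85 mm) begins 54 mm behind the grasp point. The pads swing forward as they close: fully open they stand 13 mm farther back than shut.
Start: joints at [0.9, 0.381, 1.297, -0, 1.464, -0.215], TCP at [0.242, 0.494, 0.231] pointing down, gripper open.
Joint ranges: [-3.11, 3.11], [-0.89, 2.33], [0.22, 2.48], [-1.42, 4.56], [0.17, 2.85], [-2.88, 2.88]. Speed limits (rad/s): [2.39, 2.39, 3.14, 3.14, 3.14, 3.14].

### API

Orientations are given as a 3x3 rotation matrix whose columns are the frame's x, y, z axes.
In Python, from plant import arm gives the robot as it stands. The module is installed in compiled form; this text tells all that it offers. Calls block until the motion is done:
- arm.move_pose(position, orientation): joint-space move of the TCP to a pose.
- arm.move_l(position, rate=0.15, frame=None, f_stop=None): straight line of the TCP; frame=None keeps the orientation; rate is the mean speed in m/s. With f_stop (N) it stops when the force on the tool has changed by that much, and returns True; else False.
- arm.move_joints(angles): joint-space move.
- arm.set_gripper(opening, effort=None): opening from 0.0 (shut) to 1.0 (fully open); effort is the grip in N (None keeps the last); returns when the fingers have stopped.
- arm.sleep(seconds).
- arm.inverse_kinematics(position, orientation): joint angles nearest the present ones, or None.
- arm.snapshot(name): name is "scene" or "top" or "wrist"; returns a dict with "color" (420x560x3 uint8, blue, green, red), "camera_matrix" (3x3 intrinsics, pixels), "dist_coeffs" ([k1, k2, p1, p2, k3] as OpenCV has them; the pictures are not rectified), "rvec" (rotation vector, rad) and "tvec" (3), from world to camera coordinates, as OpenCV has them. Camera axes: x right, y down, z forward; pixel columns grow to the right and rows downward; lengths in m; the calibration is good to about 2 mm. A picture is of the moment at which its call begins. There is no depth.
A pose or a line that the arm cannot do raises arm.IKError and nothing moves.
- arm.sign_off(): hands the job in, once; it reports no verdict.
Readings, each from a call of its own:
- arm.current_clock(): time.
- arm.current_joints(): joint angles.
- arm.current_joint_velocities(): joint speeds.
- arm.current_tau(): joint torques, N m.
- arm.current_tcp_pos(): TCP position.
- arm.current_orientation(): TCP orientation.
- arm.current_ft_force(): force on the tool from outside, world axes, zero at the start.
- arm.current_torque(): the same for the moment, N m.
- arm.current_grip_width(): opening from 0.0 (shut) to 1.0 (fully open).
Only numpy, scipy, OpenCV 4.12 (cv2) and the standard library are available. Lean on these libraries where they do the work, as an engineer would, in place of code of your own. Each camera call takes 0.05 s, during which the arm holds its last target. There are 200 camera calls.

## Working session

There is one attempt and no reset: what is moved stays moved. The work goes in short steps, each a Python script; the robot and the scene stay as the last script left them, time stands still between calls to the robot, and variables do not carry over. Pictures are saved under pics/ and viewed, about 8 in all and at most 12, crops included, and the job is handed in when it is done.

```bash
mkdir -p pics; ls
python3 - <<'E'
from plant import arm
import cv2,numpy as np
for n in("scene","top"):
    s=arm.snapshot(n);cv2.imwrite(f"pics/{n}0.png",s["color"])
    R=cv2.Rodrigues(np.array(s["rvec"],float))[0];t=np.array(s["tvec"]).ravel()
    print(n,-R.T@t,R[2],s["camera_matrix"][0],s["dist_coeffs"])
print(arm.current_clock(),arm.current_orientation())
E
```

```text
pics
scene [ 1.6058909  -0.01316446  1.23585422] [-0.66276413  0.04711987 -0.74734425] [475.98977974   0.         274.96828531] [-0.15934905  0.          0.          0.          0.        ]
top [0.38134144 0.04998642 1.52124516] [ 0.15111117  0.00136203 -0.98851584] [444.16765053   0.         282.16111481] [-0.14555896  0.          0.          0.          0.        ]
0.1 [[-8.97898584e-01  4.40201641e-01 -8.05403685e-04]
 [ 4.40202289e-01  8.97898062e-01 -1.00767298e-03]
 [ 2.79591106e-04 -1.25932869e-03 -9.99999168e-01]]
```

View pics/scene0.png

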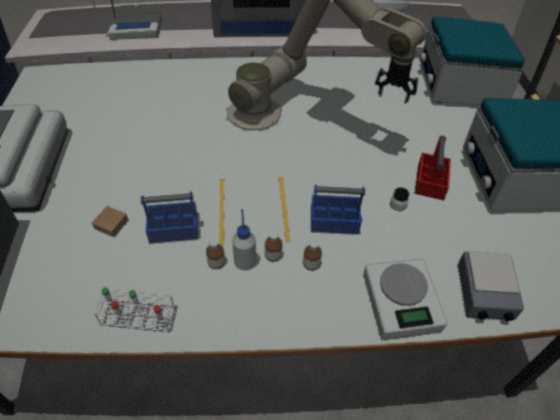

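View pics/top0.png

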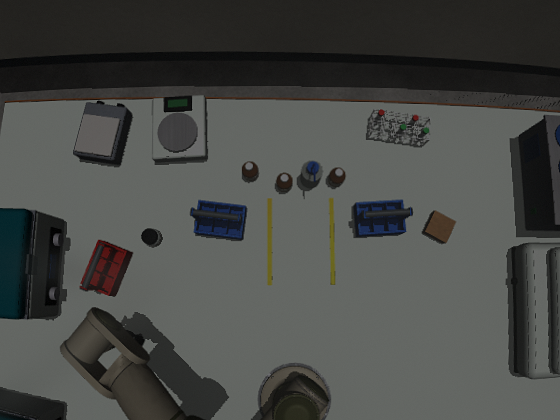

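Top view: left carrier is around (220,220), right around (381,218), tapes at columns 269 and 332, bottles at (250,170), (284,182) and (337,176), and the wash bottle at (312,175). The scene view shows the grip bars clearly at (168,198) and (340,190). I'll zoom in on all four carrier crops.

```bash
cat > h.py <<'E'
from plant import arm
import cv2,numpy as np
def cast(s,uv,z):
    R=cv2.Rodrigues(np.array(s["rvec"],float))[0];t=np.array(s["tvec"],float).ravel()
    p=cv2.undistortPoints(np.array(uv,float).reshape(-1,1,2),np.array(s["camera_matrix"]),np.array(s["dist_coeffs"])).reshape(-1,2)
    d=np.c_[p,np.ones(len(p))]@R; c=-R.T@t
    return c+d*((z-c[2])/d[:,2])[:,None]
E
python3 - <<'E'
from h import *
S=arm.snapshot("scene");T=arm.snapshot("top")
def crop(s,x,y,w=80,h=60,k=5): return cv2.resize(s["color"][y:y+h,x:x+w],None,fx=k,fy=k,interpolation=cv2.INTER_CUBIC)
m=np.vstack([np.hstack([crop(T,180,190),crop(T,345,190)]),np.hstack([crop(S,300,180),crop(S,132,185)])])
cv2.imwrite("pics/m1.png",cv2.convertScaleAbs(m,alpha=1.6))
# tapes, blue
c=T["color"];hsv=cv2.cvtColor(c,cv2.COLOR_BGR2HSV)
y=cv2.inRange(hsv,(20,120,80),(35,255,255))
for con in cv2.findContours(y,0,2)[0]:
    if cv2.contourArea(con)>60:
        r=cv2.minAreaRect(con);b=cv2.boxPoints(r);print("tape",np.round(cast(T,b,0)[:,:2],3).tolist())
for z,uv,n in((.105,[(250,164),(284,175),(338,170)],"caps"),(.2,[(313,168)],"wash"),(.065,[(151,237)],"jar"),(.035,[(439,226)],"box")): print(n,np.round(cast(T,uv,z)[:,:2],3).tolist())
E
```

```text
tape [[0.683, -0.11], [0.684, -0.123], [0.386, -0.131], [0.385, -0.118]]
tape [[0.679, 0.103], [0.679, 0.092], [0.382, 0.086], [0.382, 0.096]]
caps [[0.772, 0.161], [0.736, 0.049], [0.757, -0.129]]
wash [[0.736, -0.04]]
jar [[0.527, 0.488]]
box [[0.587, -0.488]]
```

View pics/m1.png

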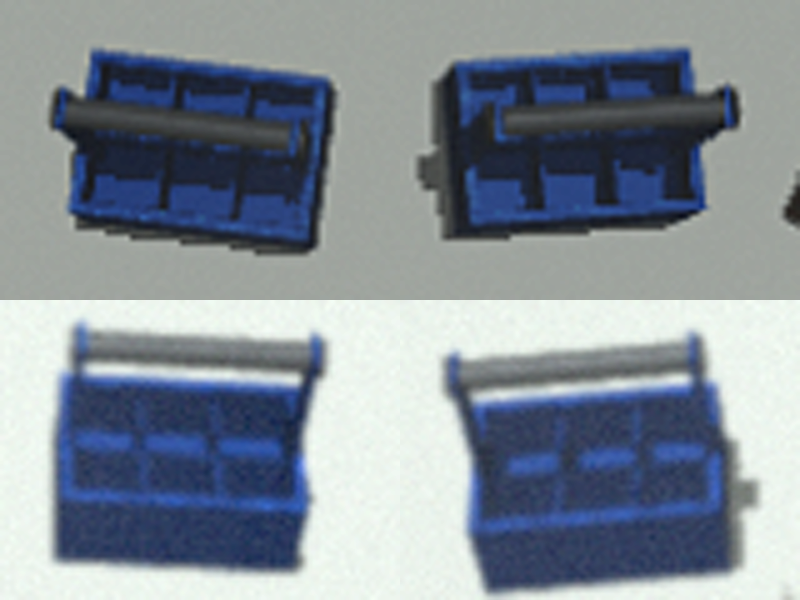

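The crops show bar ends at, left carrier: top (62,107)–(298,137), scene (80,345)–(315,353); right carrier: top (497,122)–(730,105), scene (457,372)–(692,352). Now I'll locate them in both views.

Run:
```python
from h import *
S=arm.snapshot("scene");T=arm.snapshot("top")
f=lambda L,o:[(o[0]+a/5,o[1]+b/5) for a,b in L]
for n,s,z,L,o in(
 ("L rim",T,.066,[(95,52),(328,80),(308,245),(74,212)],(180,190)),
 ("R rim",T,.066,[(58,63),(288,50),(300,207),(68,222)],(345,190)),
 ("L barT",T,.15,[(62,107),(298,137)],(180,190)),("L barS",S,.15,[(312,52),(85,47)],(300,180)),
 ("R barT",T,.15,[(97,122),(330,105)],(345,190)),("R barS",S,.15,[(290,54),(57,73)],(132,185))):
    p=cast(s,f(L,o),z)[:,:2];print(n,np.round(p,3).tolist(),"mean",p.mean(0).round(3),"yaw",np.arctan2(-(p[0]-p[1])[0],(p[0]-p[1])[1]).round(3))
# kinematics probe: tilts at candidate pull poses
from scipy.spatial.transform import Rotation as Ro
for tilt in(0,.3,.6):
  for jaw in("x","y"):
    # z tool down, tilted so that tips point toward robot (-x) by tilt
    z=np.array([-np.sin(tilt),0,-np.cos(tilt)]);y=np.array([0,1,0.]);x=np.cross(y,z)
    M=np.c_[x,y,z] if jaw=="y" else np.c_[-y,x,z]
    M=np.c_[M[:,0],M[:,1],M[:,2]]
    out=[]
    for P in((.66,.26,.3),(.66,.26,.12),(.5,.26,.16),(.45,.26,.1),(.4,.26,.06),(.66,-.3,.12),(.45,-.3,.1)):
        q=arm.inverse_kinematics(P,M);out.append(q is not None)
    print(tilt,jaw,out)
```

```text
L rim [[0.654, 0.332], [0.638, 0.174], [0.527, 0.184], [0.546, 0.341]] mean [0.591 0.258] yaw -0.103
R rim [[0.656, -0.196], [0.669, -0.353], [0.562, -0.359], [0.55, -0.202]] mean [ 0.609 -0.278] yaw 0.078
L barT [[0.603, 0.335], [0.586, 0.185]] mean [0.595 0.26 ] yaw -0.108
L barS [[0.597, 0.334], [0.589, 0.19]] mean [0.593 0.262] yaw -0.061
R barT [[0.603, -0.206], [0.617, -0.356]] mean [ 0.61  -0.281] yaw 0.092
R barS [[0.603, -0.206], [0.614, -0.351]] mean [ 0.608 -0.278] yaw 0.076
0 x [False, False, True, True, True, True, True]
0 y [True, True, True, True, True, True, True]
0.3 x [False, False, False, False, False, True, True]
0.3 y [False, True, True, True, True, True, True]
0.6 x [False, False, False, False, False, False, True]
0.6 y [False, True, True, True, True, False, True]
```

Both views agree to within 3 mm: left grip at (0.592, 0.260), yaw −0.1; right grip at (0.609, −0.280), yaw +0.08. I'll tip the left carrier along its arc, using the shut fingertips.

```bash
cat > tip.py <<'E'
from h import *
def frame(yaw,jawx=False):
    c,s=np.cos(yaw),np.sin(yaw);y=np.array([c,s,0]) if jawx else np.array([-s,c,0]);z=np.array([0,0,-1.])
    return np.c_[np.cross(y,z),y,z]
def tip(g,yaw):
    g=np.array(g);e=np.array([np.cos(yaw),np.sin(yaw)]);M=frame(yaw)
    P=lambda dx,z:[*(g+e*dx),z]
    arm.set_gripper(0.0)
    arm.move_pose(P(.05,.26),M)
    print("touch on descent",arm.move_l(P(.05,.132),rate=.12,f_stop=8))
    f0=np.array(arm.current_ft_force())
    for th in range(0,77,6):
        a=np.radians(th-20.1);r=.1598
        arm.move_l(P(-.055-r*np.sin(a)+.022+.006*(th>0)*0,r*np.cos(a)-.016),rate=.06)
        f=np.array(arm.current_ft_force())-f0;print(th,f.round(1))
        if np.linalg.norm(f)>30: print("STOP");return
    arm.sleep(.4)
    p=arm.current_tcp_pos();arm.move_l([p[0],p[1],.27],rate=.15)
    print("t",arm.current_clock())
E
python3 - <<'E'
from tip import *
tip((.592,.260),-.1)
cv2.imwrite("pics/s2.png",arm.snapshot("scene")["color"])
E
```

```text
touch on descent False
0 [3.4 0.  2.2]
6 [ 3.6 -1.2  3.4]
12 [ 1.3 -1.   1.3]
18 [ 2.4 -0.9  0.4]
24 [ 1.  -1.2 -0.3]
30 [ 1.  -0.5  0.2]
36 [ 0.9 -0.3 -0.1]
42 [ 1.1 -0.3  0.2]
48 [ 0.6 -0.9 -0.3]
54 [-0.5 -0.2  0.4]
60 [-0.5 -0.1  0.2]
66 [-0.5  0.   0.7]
72 [-0.9 -0.2  0.1]
t 11.5083
```

View pics/s2.png

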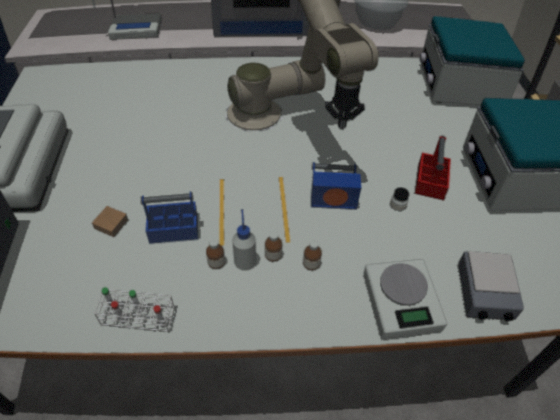

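Left carrier is on its side and its orange stamp shows at (335,197), so the left one is carrier_a. Next I tip the right one.

Run:
```python
from tip import *
arm.move_pose([.48,-.28,.28],frame(.08))
tip((.609,-.280),.08)
arm.move_pose([.35,-.2,.28],frame(.08))
S=arm.snapshot("scene");T=arm.snapshot("top")
crop=lambda s,x,y,w=160,h=60,k=5: cv2.resize(s["color"][y:y+h,x:x+w],None,fx=k,fy=k,interpolation=cv2.INTER_CUBIC)
m=np.vstack([np.hstack([crop(T,180,200,80),crop(S,300,155,80)]),crop(S,130,160)])
cv2.imwrite("pics/m3.png",cv2.convertScaleAbs(m,alpha=1.6))
print(arm.current_clock())
```

```text
touch on descent False
0 [1.5 0.6 0.8]
6 [0.1 1.2 0.4]
12 [ 0.7  0.5 -0.2]
18 [0.5 1.  0.4]
24 [-0.1  0.4 -0.7]
30 [-0.2  0.3 -0.5]
36 [ 0.   0.6 -0.4]
42 [ 0.5  1.3 -0.2]
48 [ 0.4  0.5 -0.7]
54 [-0.7  0.8  0.8]
60 [-0.7  0.5  0.2]
66 [-2.1  1.  -0.4]
72 [-1.3 -1.   0.2]
t 23.2667
23.975
```

View pics/m3.png

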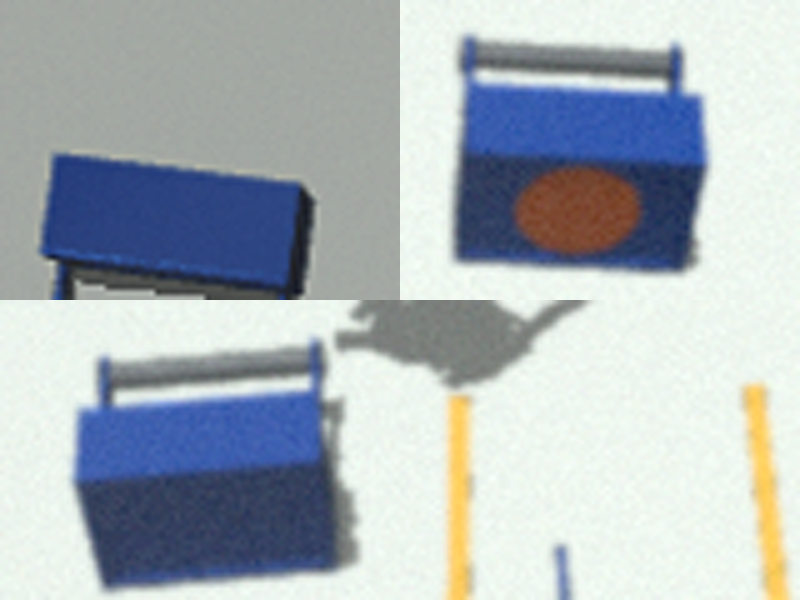

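Right carrier is on its side with a plain underside. Left carrier's top face corners in the top crop are (55,155), (303,185), (290,288) and (43,255). I measure that face and test whether the push is reachable.

Run:
```python
from tip import *
T=arm.snapshot("top")
p=cast(T,[(180+a/5,200+b/5) for a,b in [(55,155),(303,185),(290,288),(43,255)]],.11)[:,:2]
print(p.round(3).tolist(),p.mean(0).round(3),np.arctan2(-(p[0]-p[1])[0],(p[0]-p[1])[1]))
for yaw in(-.1,0,.03):
  for M in(frame(yaw,True),frame(yaw+np.pi,True)):
    print(yaw,[arm.inverse_kinematics(P,M) is not None for P in((.51,.4,.25),(.51,.4,.05),(.51,.36,.05),(.51,.2,.05),(.5,.07,.05),(.5,.1,.25))])
```

```text
[[0.545, 0.344], [0.529, 0.184], [0.463, 0.19], [0.481, 0.349]] [0.504 0.267] -0.09934079718690986
-0.1 [True, True, True, True, True, True]
-0.1 [True, True, True, True, False, False]
0 [True, True, True, True, True, True]
0 [True, True, True, False, False, False]
0.03 [True, True, True, True, True, True]
0.03 [True, True, True, False, False, False]
```

carrier_a is lying at yaw −0.1, with the middle of its underside's edge near (0.537, 0.264). I push on its end wall with two fingertips placed on either side of the centre of mass. On the way I turn it gently to match the lane (yaw 0.025, centre y −0.014), and I stop 20 mm short to check.

Run:
```python
from tip import *
def tcp(U,yaw,d):
    e=np.array([np.cos(yaw),np.sin(yaw)]);n=np.array([-e[1],e[0]])
    return [*(np.array(U)-.03*e+(.08+d)*n),.05]
U0=np.array([.537,.264]);U1=np.array([.555,-.014]);y0,y1=-.1,.025
arm.set_gripper(.25)
p=tcp(U0,y0,.045);M=frame(y0,True)
arm.move_pose([p[0],p[1],.25],M)
print("descent",arm.move_l(p,rate=.12,f_stop=8))
print("touch",arm.move_l(tcp(U0,y0,.003),rate=.03,f_stop=2.5),arm.current_tcp_pos(),tcp(U0,y0,.011))
f0=np.array(arm.current_ft_force())
for k in(.2,.4,.6,.8,.93):
    yw=y0+(y1-y0)*min(1,k*1.2)
    st=arm.move_l(tcp(U0+(U1-U0)*k,yw,.011),rate=.06,frame=frame(yw,True),f_stop=20)
    print(k,st,(np.array(arm.current_ft_force())-f0).round(1))
    if st:break
print(arm.current_clock())
S=arm.snapshot("scene");T=arm.snapshot("top")
m=np.hstack([S["color"][150:300,190:390],T["color"][140:290,240:440]])
cv2.imwrite("pics/m4.png",cv2.convertScaleAbs(cv2.resize(m,None,fx=2,fy=2,interpolation=cv2.INTER_CUBIC),alpha=1.6))
```

```text
descent False
touch True [0.51646557 0.36146545 0.04968419] [np.float64(0.5162347159565206), np.float64(0.3575403815397052), 0.05]
0.2 False [ 1.3 -1.1  0.4]
0.4 False [ 0.8 -0.   0.9]
0.6 False [1.  0.1 0.4]
0.8 False [ 0.5  0.3 -0.4]
0.93 False [ 0.7 -0.1  0.7]
34.8833
```

View pics/m4.png

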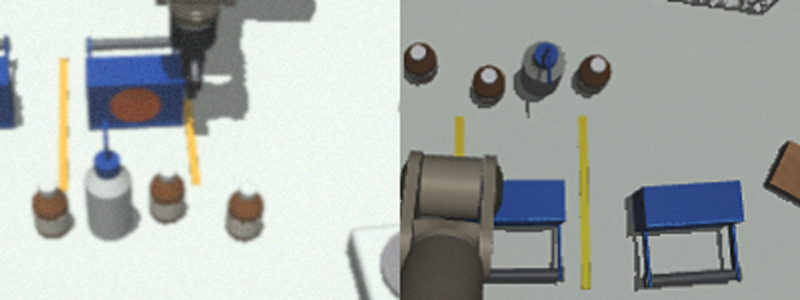

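It sits nearly between the tapes. Top-view face edge is at (565,181)–(565,224), scene top-face far corners at (87,82) and (183,81). I measure and compute what's left.

Run:
```python
from h import *
S=arm.snapshot("scene");T=arm.snapshot("top")
print(cast(T,[(240+82.5,140+90.5),(240+82.5,140+112)],.11)[:,:2].round(3))
print(cast(S,[(190+43.5,150+41),(190+91.5,150+40.5)],.11)[:,:2].round(3))
print(cast(S,[(190+45,150+64),(190+91,150+62.5)],.0)[:,:2].round(3), arm.current_tcp_pos())
```

```text
[[ 0.555 -0.078]
 [ 0.486 -0.079]]
[[ 0.549 -0.074]
 [ 0.552  0.082]]
[[ 0.554 -0.074]
 [ 0.552  0.083]] [0.52150977 0.09570453 0.05000652]
```

The carrier's centre is at y ≈ +0.004 and the lane's at about −0.013. I push 17 mm more, back off and check.

Run:
```python
from tip import *
p=np.array(arm.current_tcp_pos())
print(arm.move_l(p+[0,-.0172,0],rate=.03,f_stop=20))
p=np.array(arm.current_tcp_pos())
arm.move_l(p+[0,.05,0],rate=.08); arm.move_l(p+[0,.05,.2],rate=.15)
arm.move_pose([.3,.4,.27],frame(0.,True))
S=arm.snapshot("scene");T=arm.snapshot("top")
m=np.hstack([S["color"][150:300,190:390],T["color"][140:290,240:440]])
cv2.imwrite("pics/m5.png",cv2.convertScaleAbs(cv2.resize(m,None,fx=2,fy=2,interpolation=cv2.INTER_CUBIC),alpha=1.6))
cv2.imwrite("pics/s5.png",S["color"])
for z,uv,n in((.105,[(250,164),(284,175),(338,170)],"caps"),):pass
h=cv2.cvtColor(T["color"],cv2.COLOR_BGR2HSV);b=cv2.inRange(h,(105,120,60),(125,255,255))
for c in cv2.findContours(cv2.morphologyEx(b,cv2.MORPH_OPEN,np.ones((7,7))),0,2)[0]:
    if cv2.contourArea(c)>200: print(cast(T,cv2.boxPoints(cv2.minAreaRect(c)),.11)[:,:2].round(3).tolist())
y=cv2.inRange(h,(20,120,80),(35,255,255))
for c in cv2.findContours(y,0,2)[0]:
    if cv2.contourArea(c)>60: print("tape",cast(T,cv2.boxPoints(cv2.minAreaRect(c)),0)[:,:2].round(3).tolist())
print(arm.current_clock(),arm.current_ft_force())
```

```text
False
[[0.549, -0.203], [0.561, -0.362], [0.496, -0.365], [0.484, -0.207]]
[[0.554, 0.064], [0.557, -0.089], [0.493, -0.09], [0.49, 0.063]]
tape [[0.683, -0.11], [0.684, -0.123], [0.386, -0.131], [0.385, -0.118]]
tape [[0.679, 0.103], [0.679, 0.092], [0.382, 0.086], [0.382, 0.096]]
39.4833 [0.29188243 0.25866034 0.42740065]
```

View pics/m5.png

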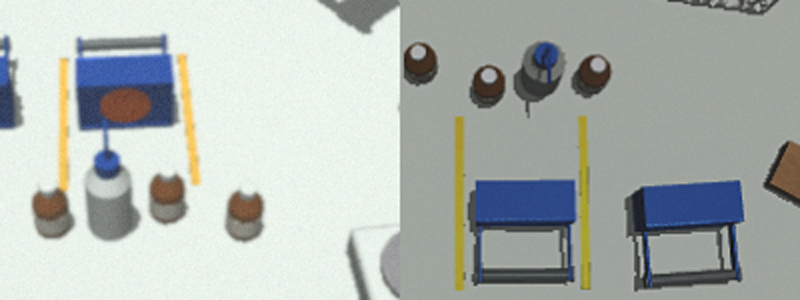

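View pics/s5.png

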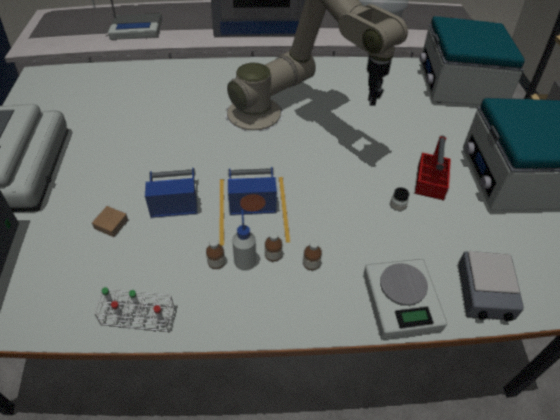

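Between the tapes, with about 20 mm to spare on each side. The carrier lies flat with its stamp at (252,203), the other one lies where it tipped, and nothing else has moved. Handing in.

```bash
python3 -c "
from plant import arm
arm.sleep(.3);arm.sign_off();print(arm.current_clock())"
```

```text
the job is handed in; nothing more can be done
the job is handed in; nothing more can be done
```

I tipped both carriers towards the robot by their grip bars, using shut fingertips. The orange stamp turned out to be on the left one. I pushed that carrier, still lying on its side, into the dispatch lane and signed off about 40 s into the 72 s limit.

- **Placing:** the last pictures put the stamped carrier at y from about −0.09 to +0.065 at its far edge. The tapes' inner edges are near −0.113 and +0.087 there, so it has about 20 mm to spare on each side. It is aligned with the lane to within about 0.05 rad.
- **Other things:** the other carrier lies where it tipped. By eye, the bottles, wash bottle, jar, box and red look-alike have not moved; I did not measure them again.
- **Forces:** the readings I took while tipping and pushing were about 5 N or less. The arm ended clear of everything.
- **Disagreements:** before the final 17 mm push, the two camera views differed by up to 6 mm on the carrier's position. No check failed.

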